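Sort the brass pendants into their colour boxes

ROBOT

A 6-joint arm with a two-finger parallel gripper is mounted at the origin on the work surface. World frame = base frame: x ahead of the robot, y to its left, z up, the work surface at z = 0. Lengths are in m, angles in rad, forces in N, time in s.
With the tool pointing down it reaches from about 0.225 to 0.875 m from the base axis. Payload 3.4 kg.
Tool frame: the origin (TCP) lies at the very end of the fingers, on their centre line; the grasp point (between the pads) lies 19 mm behind it; z points along the fingers, y is the line along which they close (so a half turn about z gives the same grasp; the last joint's range is limited). The gripper opens to 85 mm and grips with 20 to 120 N. Pads are 22 mm wide; open, the fingers measure 114 mm over their backs; the gripper's body (76 mm by 85 mm) begins 54 mm behind the grasp point. The pads swing forward as they close: fully open they stand 13 mm farther back than shut.
Start: joints at [-1.279, 0.276, 1.505, -0, 1.361, -0.121], TCP at [0.231, -0.527, 0.231] pointing down, gripper open.
Joint ranges: [-2.89, 2.89], [-0.75, 2.08], [0.22, 2.7], [-1.18, 4.32], [0.11, 2.71], [-2.7, 2.7]. Speed limits (rad/s): [2.57, 2.57, 3.14, 3.14, 3.14, 3.14].

INTERFACE

Orientations are given as a unit quaternion [w, x, y, z].
In Python, from rig import readout, vision, manip gives the robot as it stands.
- The arm moves only by the shell command python3 -m handwheel 'ROWS' [FORCE]. ROWS is JSON, a list of rows, each a list of 3 entries, a list of its own where there are three numbers: the shift along the tool's x, y, z in mm, then the turn, a rotation vector about the tool's x, y, z in units of 6 degrees (1.0 is 6 degrees), then the closure, from -1 (fully open) to 1 (shut), so that 0 is half open. A call has 1 to 20 rows; each row shifts and turns the commanded pose from where the row before left it, along the tool's axes as they then stand; what a row does not reach is not made up. A row lasts 1/8 s, in which the tool goes at most 62.5 mm and 10.7 degrees, less where a joint would pass 70% of its speed; a pose out of reach is approached as far as the arm can. A call is refused whole if a number of a shift passes 62.5 or a number of a turn 1, either way. A call with a gripper value outside its range is refused whole. The fingers move at their own pace and stop on an object; FORCE is the grip in N (left out, the last holds). Time passes only in rows, so rows that do not move let the fingers close. It gives the time, the measured TCP pose, the force, the opening and the grip force at its end, in the units of the state.
- readout.get_state(): the state, without advancing time (a new reading comes with each control period).
- vision.get_image(name): name is "scene" or "side" or "wrist"; returns the picture (400x640x3 uint8, blue, green, red); there is no depth.
- vision.camera_params(name): a dict with "intrinsics" (3x3 intrinsics, pixels), "dist" ([k1, k2, p1, p2, k3] as OpenCV has them; the pictures are not rectified), "rvec" (rotation vector, rad) and "tvec" (3), from world to camera coordinates, as OpenCV has them; the wrist camera has in their place "hand_eye" (4x4, takes a point from camera to tool coordinates, whose origin is the TCP and whose axes are the flange's). Camera axes: x right, y down, z forward; pixel columns grow to the right and rows downward; lengths in m; the calibration is good to about 2 mm. A picture is of the moment at which its call begins: read the wrist's pose just before it. camera_params takes no time and is no camera call.
- manip.sign_off(): hands the job in; it is judged then, once.
The state is a dict: "clock": time; "qpos": joint angles; "qd": joint speeds; "effort": joint torques, N m; "position": TCP position; "ee_rot": TCP orientation; "contact_force": force on the tool from outside, world axes, zero at the start; "moment": the same for the moment, N m; "width": finger opening in m; "gripper_force": force on a finger pad.
Only numpy, scipy, OpenCV 4.12 (cv2) and the standard library are available. Lean on these libraries where they do the work, as an engineer would, in place of code of your own. Each camera call takes 0.05 s, during which the arm holds its last target. There are 200 camera calls.

TASK

Put each of the three brass pendants into the box whose floor has the same colour as its enamel, lying flat on the box floor with the enamel face up. Leave the silver pendants, the pliers and the bead jar where they are.

Things in the scene. Friction and masses are not known exactly. Their poses are not given: they have to be found in the camera images.
- brass_red: loose brass (yellow metal) pendant, red enamel face: bar 44 mm long (x), 30 wide (y), 12 thick, plus a flat wire loop 16 mm wide at its +x end (to 35 mm from the origin); 65 to 125 g. Origin: centre of the bar's underside; z up out of the enamel. Starts face up on the fixed grey felt pad, 3 mm above the bench. To be put into the box with the red floor.
- brass_blue: loose brass (yellow metal) pendant, blue enamel face: bar 44 mm long (x), 30 wide (y), 12 thick, plus a flat wire loop 16 mm wide at its +x end (to 35 mm from the origin); 65 to 125 g. Origin: centre of the bar's underside; z up out of the enamel. Starts face up on the fixed grey felt pad, 3 mm above the bench. To be put into the box with the blue floor.
- brass_green: loose brass (yellow metal) pendant, green enamel face: bar 44 mm long (x), 30 wide (y), 12 thick, plus a flat wire loop 16 mm wide at its +x end (to 35 mm from the origin); 65 to 125 g. Origin: centre of the bar's underside; z up out of the enamel. Starts face up on the fixed grey felt pad, 3 mm above the bench. To be put into the box with the green floor.
- silver_red: loose silver (pale grey metal) pendant, red enamel face: bar 44 mm long (x), 30 wide (y), 12 thick, plus a flat wire loop 16 mm wide at its +x end (to 35 mm from the origin); 65 to 125 g. Origin: centre of the bar's underside; z up out of the enamel. Starts face up on the fixed grey felt pad, 3 mm above the bench. To be left where it is.
- silver_blue: loose silver (pale grey metal) pendant, blue enamel face: bar 44 mm long (x), 30 wide (y), 12 thick, plus a flat wire loop 16 mm wide at its +x end (to 35 mm from the origin); 65 to 125 g. Origin: centre of the bar's underside; z up out of the enamel. Starts face up on the fixed grey felt pad, 3 mm above the bench. To be left where it is.
- box_red: frosted clear plastic square open box with a red card covering its floor, fixed to the bench: 96 mm by 96 mm outside along its x and y, 90 by 90 mm inside, walls 3 mm thick and 25 mm high (top edge 25 mm above the bench). Origin: centre of its underside, on the bench; the inner floor is 3 mm above it; z up.
- box_blue: frosted clear plastic square open box with a blue card covering its floor, fixed to the bench: 96 mm by 96 mm outside along its x and y, 90 by 90 mm inside, walls 3 mm thick and 25 mm high (top edge 25 mm above the bench). Origin: centre of its underside, on the bench; the inner floor is 3 mm above it; z up.
- box_green: frosted clear plastic square open box with a green card covering its floor, fixed to the bench: 96 mm by 96 mm outside along its x and y, 90 by 90 mm inside, walls 3 mm thick and 25 mm high (top edge 25 mm above the bench). Origin: centre of its underside, on the bench; the inner floor is 3 mm above it; z up.
- pliers: pair of yellow-handled pliers lying loose on the bench, 150 mm long (along its x, jaws to +x) by 52 mm, 14 mm high; origin on the bench under its pivot, 50 mm from the jaw tips. A bystander.
- bead_jar: closed jar of orange beads with a steel lid, 56 mm diameter, 46 mm tall, standing loose on the bench; origin at the centre of its underside. A bystander.
There are look-alikes about, which are no part of the job. Leave any pink look-alike of the brass_blue alone.

How it is judged:
By the outcome, as a careful person would: the job done as asked, in the order asked, and still so for the second after the job is handed in, with the robot touching nothing.
It also fails if it takes over 75 s, if anything falls off the work surface, if the arm or the gripper's body presses on something with over 40 N, if the wrist force passes 120 N, or if a joint passes its speed limit or range.

## Working session

There is one attempt and no reset: what is moved stays moved. The work goes in short steps, Python scripts to look and compute and a shell command to move; the robot and the scene stay as the last step left them, time stands still between calls to the robot, and variables do not carry over. Pictures are saved under pics/ and viewed, at most 14 in all, crops included, and the job is handed in when it is done.

```bash
mkdir -p pics; ls; python3 - <<'E'
from rig import readout, vision
import cv2
s=readout.get_state(); print(s)
for n in ("scene","side"):
    cv2.imwrite(f"pics/{n}0.png",vision.get_image(n)); print(vision.camera_params(n))
print(vision.camera_params("wrist"))
E
```

```text
pics
{'clock': 0.0, 'qpos': array([-1.27899338e+00,  2.76624651e-01,  1.50615128e+00,  1.61422063e-05,
        1.36069361e+00, -1.21016105e-01]), 'qd': array([-6.20932998e-05,  1.02815421e-03, -8.60141104e-05,  1.77413598e-03,
        3.49549055e-04,  1.60140407e-03]), 'effort': array([-1.10919515e-03, -4.16772544e+01, -2.45803177e+01,  4.93523908e-05,
        1.11548707e-02, -2.19920884e-05]), 'position': array([ 0.23052373, -0.52618637,  0.23041557]), 'ee_rot': array([-9.35698455e-04,  9.78772995e-01,  2.04945221e-01, -7.21763807e-05]), 'contact_force': array([-0.86094184,  0.69807392, -0.79587896]), 'moment': array([-0.01790822, -0.03808161,  0.007669  ]), 'gripper_force': 0.0, 'width': 0.08540527143472991}
{'intrinsics': array([[395.39834425,   0.        , 312.54127   ],
       [  0.        , 395.39834425, 201.96905281],
       [  0.        ,   0.        ,   1.        ]]), 'dist': array([-0.06662862,  0.        ,  0.        ,  0.        ,  0.        ]), 'rvec': array([ 1.60327363,  1.65538868, -0.90922665]), 'tvec': array([ 0.00462204, -0.23972864,  1.66592514])}
{'intrinsics': a
[... 253 characters left out ...]
.28826099, -0.5323189 ,  0.19885306]), 'tvec': array([-0.44002083,  0.17568804,  1.0338719 ])}
{'intrinsics': array([[358.35059154,   0.        , 318.9751464 ],
       [  0.        , 358.35059154, 195.82113788],
       [  0.        ,   0.        ,   1.        ]]), 'dist': array([-0.03862652,  0.        ,  0.        ,  0.        ,  0.        ]), 'hand_eye': array([[-1.22281631e-03, -9.58548247e-01, -2.84927644e-01,
         7.08807068e-02],
       [ 9.99999228e-01, -1.10966984e-03, -5.58539297e-04,
        -4.16969828e-05],
       [ 2.19211250e-04, -2.84928107e-01,  9.58548865e-01,
        -1.43387221e-01],
       [ 0.00000000e+00,  0.00000000e+00,  0.00000000e+00,
         1.00000000e+00]])}
```

View pics/scene0.png

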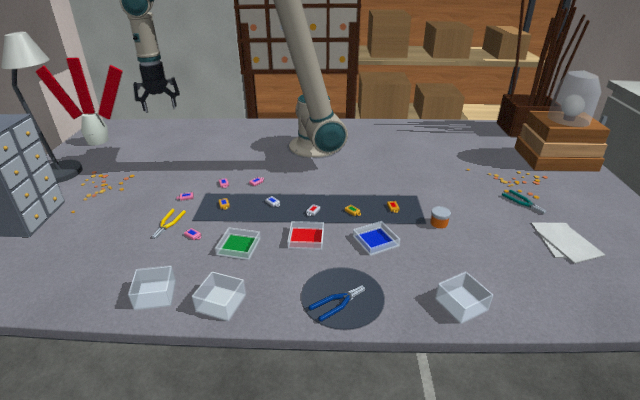

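View pics/side0.png

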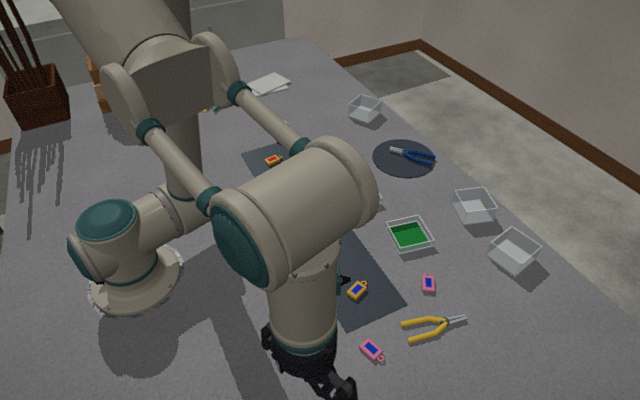

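The scene picture shows the five pendants on the pad. Brass with blue is at (223,203), silver with blue at (273,202), silver with red at (313,210), brass with green at (353,210) and brass with red at (393,206). The pink look-alikes with blue are at (186,196), (224,183), (257,181) and (193,234). The boxes are green (238,243), red (306,236) and blue (376,238); the jar is at (440,217) and the pliers at (168,223). In the side picture, brass_blue is at (357,290) and the pinks are at (428,283) and (371,350).

Next I'll make a helper and a rough localisation, plus one crop to confirm the choice.

```bash
cat > h.py <<'E'
import numpy as np, cv2
from rig import readout, vision
from scipy.spatial.transform import Rotation as R
def pose():
    s=readout.get_state(); q=np.array(s["ee_rot"]); T=np.eye(4)
    T[:3,:3]=R.from_quat(q[[1,2,3,0]]).as_matrix(); T[:3,3]=s["position"]; return T
def grab(name):
    """image + camera params with world camera pose"""
    p=vision.camera_params(name)
    if name=="wrist": W=pose()@p["hand_eye"]
    else:
        W=np.eye(4); Rm=cv2.Rodrigues(np.array(p["rvec"]))[0]; W[:3,:3]=Rm.T; W[:3,3]=-Rm.T@p["tvec"]
    return vision.get_image(name),p,W
def cast(px,p,W,z):
    u=cv2.undistortPoints(np.float64(px).reshape(-1,1,2),p["intrinsics"],np.array(p["dist"])).reshape(-1,2)
    d=np.c_[u,np.ones(len(u))]@W[:3,:3].T; o=W[:3,3]
    return o+d*((z-o[2])/d[:,2])[:,None]
def masks(im):
    h=cv2.cvtColor(im,cv2.COLOR_BGR2HSV); H,S,V=cv2.split(h)
    ok=(S>140)&(V>60)
    return {"red":ok&((H<6)|(H>174)),"green":ok&(H>45)&(H<80),"blue":ok&(H>110)&(H<130),"yellow":ok&(H>14)&(H<32)}
def blobs(m,amin=8):
    c,_=cv2.findContours(m.astype(np.uint8),cv2.RETR_EXTERNAL,cv2.CHAIN_APPROX_NONE)
    return [k for k in c if cv2.contourArea(k)>=amin]
E
python3 - <<'E'
from h import *
im,p,W=grab("scene")
for k,m in masks(im).items():
    for c in blobs(m):
        (u,v),_,_=cv2.minAreaRect(c)
        if 150<u<450 and 170<v<260:
            print(k,round(u),round(v),cv2.contourArea(c),cast([[u,v]],p,W,.003 if cv2.contourArea(c)>150 else .015)[0].round(3))
cv2.imwrite("pics/crop.png",cv2.resize(im[170:260,165:455],None,fx=2.7,fy=2.7,interpolation=cv2.INTER_CUBIC))
E
```

```text
red 306 235 324.5 [0.618 0.    0.003]
red 313 208 10.5 [0.497 0.016 0.015]
green 238 243 314.5 [ 0.66  -0.191  0.003]
green 352 208 10.0 [0.495 0.139 0.015]
blue 192 232 16.5 [ 0.628 -0.333  0.015]
blue 376 238 313.0 [0.626 0.201 0.003]
blue 272 200 10.0 [ 0.45  -0.119  0.015]
yellow 172 217 127.5 [ 0.555 -0.419  0.015]
yellow 353 210 97.0 [0.506 0.14  0.015]
yellow 393 206 54.5 [0.481 0.269 0.015]
yellow 224 204 38.0 [ 0.476 -0.272  0.015]
```

View pics/crop.png

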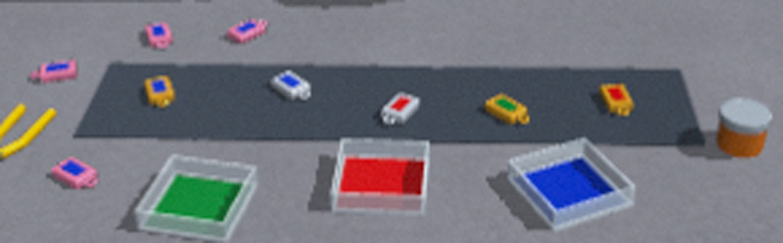

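The crop confirms the yellow-metal pendants: blue at crop (159,90), green at (507,108), red at (617,97). The silver ones at (290,84) and (400,106), and the pinks, are clearly different. I'll move over brass_blue and look with the wrist camera.

```bash
python3 -m handwheel '[[[50,-22,0],[0,0,0],-0.3],[[50,-22,0],[0,0,0],-0.3],[[50,-22,0],[0,0,0],-0.3],[[50,-22,0],[0,0,0],-0.3],[[50,-22,0],[0,0,0],-0.3],[[50,-22,0],[0,0,0],-0.3],[[0,0,0],[0,0,0],-0.3],[[0,0,0],[0,0,0],-0.3]]' 40
cat > look.py <<'E'
import sys; from h import *
# look.py colour tag : pendants (enamel) and box floors seen by the wrist camera, and the move to a pendant in tool axes
T=pose(); im,p,W=grab("wrist"); cv2.imwrite(f"pics/{sys.argv[1]}.png",im)
M=masks(im)
print("TCP",T[:3,3].round(4),"yaw",np.degrees(np.arctan2(T[1,0],T[0,0])).round(1),"tilt",T[:3,2].round(3), "w",round(readout.get_state()["width"],4))
for k in M:
    for c in blobs(M[k],150):
        c=cv2.convexHull(c); x,y,w,hh=cv2.boundingRect(c); edge=x<2 or y<2 or x+w>637 or y+hh>397
        z=.015
        q=cast(c,p,W,z)
        if k!="yellow" and cv2.minAreaRect((q[:,:2]*1e3).astype(np.float32))[1][0]>35: z=.003; q=cast(c,p,W,z)
        (cx,cy),(a,b),ang=cv2.minAreaRect((q[:,:2]*1e3).astype(np.float32))
        if a<b: ang+=90; a,b=b,a
        d=T[:3,:3].T@(np.array([cx/1e3,cy/1e3,T[2,3]])-T[:3,3])
        print(k,"px",x+w//2,y+hh//2,"edge" if edge else "","z",z,"xy mm",round(cx,1),round(cy,1),"size",round(a,1),round(b,1),"long-axis deg",round((ang+90)%180-90,1),"tool d mm",(d[:2]*1e3).round(1))
E
python3 look.py w1
```

```text
clock: 1.15
position: [0.4522, -0.2855, 0.231]
ee_rot: [0.0, 0.979, 0.205, -0.001]
contact_force: [0.0, 0.0, 0.5]
width: 0.0555
gripper_force: 0.0
TCP [ 0.4522 -0.2855  0.231 ] yaw 23.7 tilt [-0.001 -0.    -1.   ] w 0.0552
blue px 294 275  z 0.015 xy mm 322.6 -311.3 size 25.4 13.6 long-axis deg 22.7 tool d mm [-129.1  -28.5]
blue px 194 245  z 0.015 xy mm 313.2 -196.6 size 26.5 14.4 long-axis deg -42.2 tool d mm [ -91.6 -137.2]
blue px 417 240  z 0.015 xy mm 415.6 -417.6 size 26.4 14.5 long-axis deg -72.7 tool d mm [-86.6 106.2]
blue px 316 152  z 0.015 xy mm 460.5 -278.6 size 26.1 13.6 long-axis deg 20.9 tool d mm [10.4 -3. ]
blue px 162 101  z 0.015 xy mm 446.0 -120.2 size 26.4 14.5 long-axis deg 43.6 tool d mm [  60.8 -153.8]
blue px 443 19  z 0.015 xy mm 620.6 -335.9 size 26.2 14.8 long-axis deg 56.2 tool d mm [133.9 113.9]
yellow px 622 351  z 0.015 xy mm 387.7 -727.6 size 35.9 21.7 long-axis deg -45.5 tool d mm [-236.8  378.9]
yellow px 317 145  z 0.015 xy mm 466.6 -276.2 size 55.5 29.1 long-axis deg 22.9 tool d mm [17.  -2.7]
yellow px 493 138  z 0.015 xy mm 544.1 -439.6 size 98.7 19.1 long-axis deg -3.0 tool d mm [ 22.2 178. ]
yellow px 476 124  z 0.015 xy mm 551.1 -407.8 size 99.4 18.9 long-axis deg -21.6 tool d mm [ 41.3 151.8]
```

View pics/w1.png

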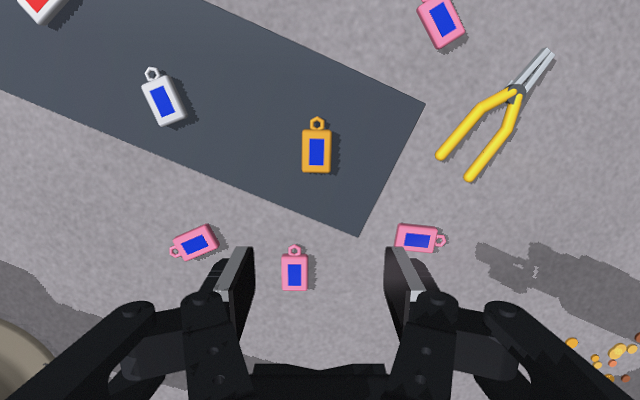

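Wrist view: brass_blue is at px (316,152), aligned with the gripper, with the loop towards tool +x. The pinks at (294,275), (194,245), (417,240) and (441,22) are well clear. I'll descend and grip.

```bash
python3 -m handwheel '[[[10,-3,40],[0,0,0],-0.3],[[0,0,60],[0,0,0],-0.3],[[0,0,60],[0,0,0],-0.3],[[0,0,40],[0,0,0],-0.3],[[0,0,15],[0,0,0],-0.3],[[0,0,10],[0,0,0],-0.3],[[0,0,0],[0,0,0],-0.3],[[0,0,0],[0,0,0],0.7],[[0,0,0],[0,0,0],0.7],[[0,0,0],[0,0,0],0.7],[[0,0,0],[0,0,0],0.7]]' 40; python3 look.py w2
```

```text
clock: 2.58
position: [0.4614, -0.2794, 0.0078]
ee_rot: [0.001, 0.979, 0.205, 0.001]
contact_force: [0.2, 0.3, 5.6]
width: 0.0286
gripper_force: 40.0
TCP [ 0.4614 -0.2794  0.0078] yaw 23.7 tilt [ 0.002 -0.002 -1.   ] w 0.0289
blue px 319 266  z 0.015 xy mm 460.7 -279.5 size 26.7 14.6 long-axis deg 23.5 tool d mm [-0.6 -0.1]
yellow px 611 240 edge z 0.015 xy mm 520.7 -393.0 size 34.5 15.7 long-axis deg -13.3 tool d mm [  8.7 127.9]
yellow px 319 245  z 0.015 xy mm 468.2 -276.3 size 57.0 29.6 long-axis deg 23.5 tool d mm [ 7.5 -0.1]
```

Gripped at 40 N and 28.9 mm opening. Lifting and moving towards the blue box.

```bash
python3 -m handwheel '[[[0,0,-30],[0,0,0],0.7],[[0,0,-60],[0,0,0],0.7],[[0,0,-60],[0,0,0],0.7],[[27,-37,0],[0,0,0],0.7],[[27,-37,0],[0,0,0],0.7],[[27,-37,0],[0,0,0],0.7],[[27,-37,0],[0,0,0],0.7],[[27,-37,0],[0,0,0],0.7],[[27,-37,0],[0,0,0],0.7],[[27,-37,0],[0,0,0],0.7],[[27,-37,0],[0,0,0],0.7],[[27,-37,0],[0,0,0],0.7],[[27,-37,0],[0,0,0],0.7],[[0,0,0],[0,0,0],0.7],[[0,0,0],[0,0,0],0.7]]' 60; python3 look.py w3
```

```text
clock: 4.5
position: [0.5588, 0.1683, 0.1561]
ee_rot: [0.0, 0.979, 0.205, -0.0]
contact_force: [0.1, -0.1, -0.4]
width: 0.028
gripper_force: 59.5
TCP [0.5588 0.1683 0.1561] yaw 23.7 tilt [-0.001 -0.001 -1.   ] w 0.028
red px 169 232  z 0.015 xy mm 464.9 268.7 size 26.9 14.6 long-axis deg 9.8 tool d mm [ -45.6 -129.7]
red px 535 183  z 0.003 xy mm 626.0 -6.6 size 87.9 76.9 long-axis deg -2.0 tool d mm [ -8.8 187.2]
blue px 319 266  z 0.003 xy mm 481.0 134.3 size 58.2 31.8 long-axis deg 23.6 tool d mm [-85.   -0.2]
blue px 320 75  z 0.003 xy mm 633.6 198.0 size 88.0 87.7 long-axis deg -63.3 tool d mm [80.4  2.9]
yellow px 172 224  z 0.015 xy mm 473.4 268.2 size 57.5 31.0 long-axis deg 9.4 tool d mm [ -38.1 -125.7]
yellow px 319 245  z 0.015 xy mm 502.0 144.3 size 119.2 62.0 long-axis deg 24.4 tool d mm [-61.7  -0.9]
```

View pics/w3.png

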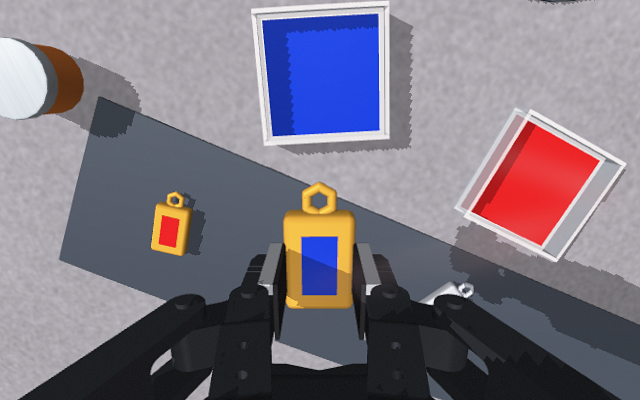

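Wrist view: the blue box is at px (320,75), nearly aligned with the gripper; the red box is at (535,183). brass_red is at (170,230), and the held pendant is gripped squarely at (319,245). Placing now.

```bash
python3 -m handwheel '[[[40,1,0],[0,0,-0.5],0.7],[[34,2,20],[0,0,0],0.7],[[0,0,50],[0,0,0],0.7],[[0,0,40],[0,0,0],0.7],[[0,0,22],[0,0,0],0.7],[[0,0,9],[0,0,0],0.7],[[0,0,6],[0,0,0],0.7],[[0,0,0],[0,0,0],0.7],[[0,0,0],[0,0,0],0.1],[[0,0,0],[0,0,0],0.1],[[0,0,0],[0,0,0],0.1],[[0,0,-40],[0,0,0],0.1],[[0,0,-60],[0,0,0],0.0],[[-30,0,-40],[0,0,0],-0.3],[[-40,0,0],[0,0,0],-0.3],[[0,0,0],[0,0,0],-0.3],[[0,0,0],[0,0,0],-0.3]]' 40; python3 look.py w4
```

```text
clock: 6.68
position: [0.5658, 0.1659, 0.1496]
ee_rot: [0.0, 0.973, 0.23, 0.001]
contact_force: [1.0, 0.3, -1.0]
width: 0.0555
gripper_force: 0.0
TCP [0.5658 0.1659 0.1496] yaw 26.6 tilt [ 0.002  0.    -1.   ] w 0.0555
red px 157 233  z 0.015 xy mm 465.0 269.0 size 26.7 14.7 long-axis deg 9.3 tool d mm [ -43.9 -137.3]
red px 530 202  z 0.003 xy mm 626.1 -6.9 size 88.1 76.3 long-axis deg -1.9 tool d mm [-23.7 181.5]
green px 310 272  z 0.015 xy mm 490.6 137.2 size 26.5 14.5 long-axis deg 44.3 tool d mm [-80.1  -8.1]
blue px 321 82  z 0.003 xy mm 633.8 198.0 size 88.0 87.6 long-axis deg -62.9 tool d mm [75.2  1.8]
yellow px 310 264  z 0.015 xy mm 497.4 142.6 size 57.6 30.1 long-axis deg 44.5 tool d mm [-71.6  -9.8]
yellow px 160 226  z 0.015 xy mm 473.6 268.4 size 57.9 31.2 long-axis deg 9.7 tool d mm [ -36.4 -132.9]
yellow px 320 82  z 0.015 xy mm 634.0 200.0 size 55.0 28.8 long-axis deg 26.1 tool d mm [76.2  0.1]
```

View pics/w4.png

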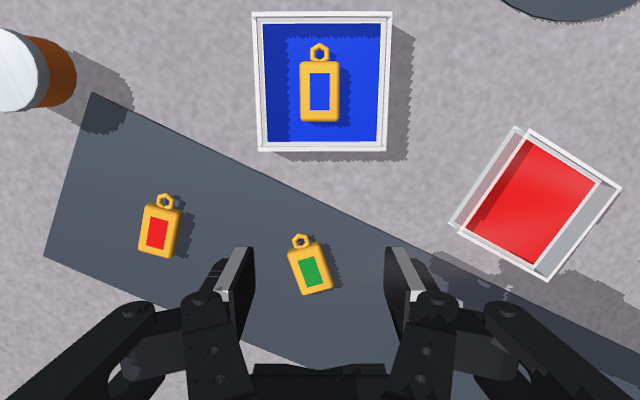

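brass_blue lies flat in the blue box, face up, at px (320,82). Next is brass_green at px (310,272), which needs −80, −8 mm and 18° of turn.

```bash
python3 -m handwheel '[[[-40,-4,0],[0,0,0],-0.3],[[-40,-4,0],[0,0,0],-0.3],[[0,0,30],[0,0,-1],-0.3],[[0,0,30],[0,0,-1],-0.3],[[0,0,30],[0,0,-1],-0.3],[[0,0,30],[0,0,0],-0.3],[[0,0,15],[0,0,0],-0.3],[[0,0,8],[0,0,0],-0.3],[[0,0,0],[0,0,0],-0.3],[[0,0,0],[0,0,0],0.7],[[0,0,0],[0,0,0],0.7],[[0,0,0],[0,0,0],0.7],[[0,0,0],[0,0,0],0.7]]' 50; python3 look.py w5
```

```text
clock: 8.35
position: [0.491, 0.1371, 0.0074]
ee_rot: [0.0, 0.925, 0.38, 0.001]
contact_force: [-1.0, -0.4, 6.7]
width: 0.0283
gripper_force: 49.9
TCP [0.491  0.1371 0.0074] yaw 44.7 tilt [ 0.003  0.    -1.   ] w 0.028
red px 26 83 edge z 0.015 xy mm 465.0 269.0 size 27.2 15.2 long-axis deg 9.7 tool d mm [  74.2 -112.1]
green px 319 266  z 0.015 xy mm 490.3 137.5 size 26.6 14.8 long-axis deg 44.5 tool d mm [-0.3 -0.8]
blue px 520 13 edge z 0.015 xy mm 609.1 156.2 size 28.3 8.5 long-axis deg -44.1 tool d mm [97.4 69.5]
yellow px 319 245  z 0.015 xy mm 496.0 143.2 size 56.9 29.5 long-axis deg 44.7 tool d mm [ 7.8 -0.8]
yellow px 47 76 edge z 0.015 xy mm 473.4 266.8 size 56.7 33.5 long-axis deg 9.9 tool d mm [  78.6 -104.7]
```

brass_green is gripped. Lifting to the green box.

```bash
python3 -m handwheel '[[[0,0,-30],[0,0,0],0.7],[[0,0,-60],[0,0,0],0.7],[[0,0,-60],[0,0,0],0.7],[[-22,44,0],[0,0,0],0.7],[[-22,44,0],[0,0,0],0.7],[[-22,44,0],[0,0,0],0.7],[[-22,44,0],[0,0,0],0.7],[[-22,44,0],[0,0,0],0.7],[[-22,44,0],[0,0,0],0.7],[[-22,44,0],[0,0,0],0.7],[[0,0,0],[0,0,1],0.7],[[0,0,0],[0,0,1],0.7],[[0,0,0],[0,0,1],0.7],[[0,0,0],[0,0,1],0.7],[[0,0,0],[0,0,1],0.7],[[0,0,0],[0,0,0],0.7],[[0,0,0],[0,0,0],0.7]]' 60; python3 look.py w6
```

```text
clock: 10.52
position: [0.5968, -0.1903, 0.1562]
ee_rot: [-0.0, 0.992, 0.128, -0.0]
contact_force: [-0.3, -0.1, -0.8]
width: 0.0282
gripper_force: 59.5
TCP [ 0.5968 -0.1903  0.1562] yaw 14.7 tilt [-0.  0. -1.] w 0.0281
red px 62 235  z 0.015 xy mm 491.8 15.4 size 26.9 14.7 long-axis deg -26.8 tool d mm [ -49.2 -225.6]
red px 96 79  z 0.003 xy mm 626.7 4.8 size 88.1 79.2 long-axis deg -2.1 tool d mm [  78.5 -181. ]
green px 319 266  z 0.003 xy mm 514.8 -211.8 size 58.2 32.3 long-axis deg 14.7 tool d mm [-84.8  -0. ]
green px 341 89  z 0.003 xy mm 668.0 -188.9 size 87.7 87.5 long-axis deg 79.5 tool d mm [69.2 16.8]
blue px 494 195  z 0.015 xy mm 621.4 -334.9 size 26.6 14.6 long-axis deg 55.4 tool d mm [-13.  146.2]
yellow px 560 294  z 0.015 xy mm 546.9 -435.9 size 96.8 21.3 long-axis deg -3.7 tool d mm [-110.8  224.8]
yellow px 540 284  z 0.015 xy mm 554.6 -404.3 size 97.3 22.3 long-axis deg -22.3 tool d mm [-95.2 196.3]
yellow px 319 245  z 0.015 xy mm 537.3 -205.8 size 119.2 62.0 long-axis deg 14.8 tool d mm [-61.5  -0.1]
```

View pics/w6.png

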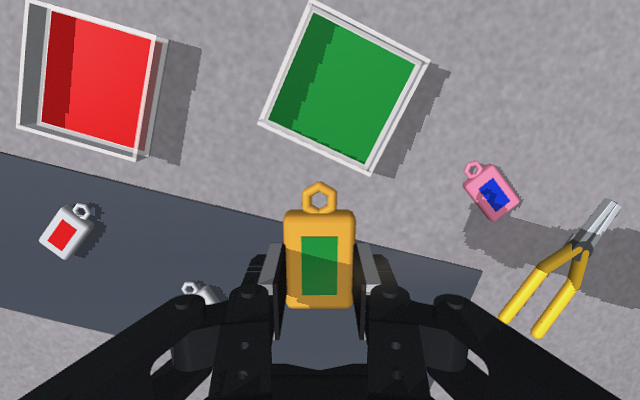

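Wrist view: the green box is at px (341,89), its axes at −10.5°; the pink at (494,190), the pliers and the silvers are clear. I'll turn +4.2 units, shift (64, 14) and place.

```bash
python3 -m handwheel '[[[32,7,0],[0,0,0],0.7],[[32,7,0],[0,0,0],0.7],[[0,0,0],[0,0,1],0.7],[[0,0,0],[0,0,1],0.7],[[0,0,20],[0,0,1],0.7],[[0,0,20],[0,0,1],0.7],[[0,0,30],[0,0,0.2],0.7],[[0,0,40],[0,0,0],0.7],[[0,0,23],[0,0,0],0.7],[[0,0,9],[0,0,0],0.7],[[0,0,6],[0,0,0],0.7],[[0,0,0],[0,0,0],0.7],[[0,0,0],[0,0,0],0.1],[[0,0,0],[0,0,0],0.1],[[0,0,0],[0,0,0],0.1],[[0,0,-40],[0,0,0],0.1],[[0,0,-60],[0,0,0],0.0],[[-30,0,-40],[0,0,0],-0.3],[[-40,0,0],[0,0,0],-0.3],[[0,0,0],[0,0,0],-0.3]]' 40; python3 look.py w7
```

```text
clock: 13.08
position: [0.5907, -0.174, 0.1494]
ee_rot: [-0.0, 0.996, -0.092, -0.001]
contact_force: [0.4, -1.0, -0.0]
width: 0.0554
gripper_force: 0.0
TCP [ 0.5907 -0.174   0.1494] yaw -10.6 tilt [-0.001  0.    -1.   ] w 0.0559
red px 100 173  z 0.003 xy mm 627.1 5.4 size 87.8 77.3 long-axis deg -2.1 tool d mm [   2.9 -183. ]
green px 319 77  z 0.003 xy mm 668.4 -188.9 size 87.9 86.6 long-axis deg 79.4 tool d mm [79.1  0.5]
blue px 290 342  z 0.015 xy mm 445.7 -120.1 size 26.4 14.4 long-axis deg 43.4 tool d mm [-152.4  -26.4]
blue px 610 314  z 0.015 xy mm 417.3 -416.5 size 26.5 14.7 long-axis deg -73.5 tool d mm [-126.   270.2]
blue px 519 105  z 0.015 xy mm 621.9 -335.2 size 26.6 14.1 long-axis deg 55.9 tool d mm [ 60.2 152.8]
yellow px 631 182 edge z 0.015 xy mm 541.2 -427.7 size 85.2 14.2 long-axis deg 4.0 tool d mm [ -2.1 258.5]
yellow px 610 173 edge z 0.015 xy mm 555.0 -404.7 size 97.7 22.3 long-axis deg -21.9 tool d mm [  7.2 233.3]
yellow px 320 75  z 0.015 xy mm 669.8 -190.0 size 55.1 29.5 long-axis deg -10.6 tool d mm [80.7  1.2]
```

View pics/w7.png

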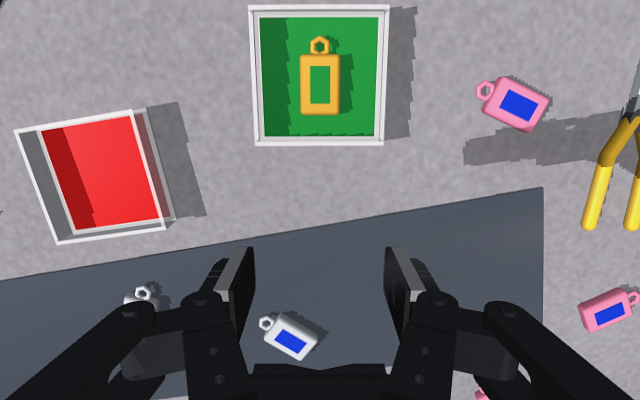

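brass_green lies flat in its box, face up, at px (320,75). Travelling to brass_red.

```bash
python3 -m handwheel '[[[-23,-46,0],[0,0,0],-0.3],[[-23,-46,0],[0,0,0],-0.3],[[-23,-46,0],[0,0,0],-0.3],[[-23,-46,0],[0,0,0],-0.3],[[-23,-46,0],[0,0,0],-0.3],[[-23,-46,0],[0,0,0],-0.3],[[-23,-46,0],[0,0,0],-0.3],[[-23,-46,0],[0,0,0],-0.3],[[-21,-44,0],[0,0,0],-0.3],[[0,0,0],[0,0,-1],-0.3],[[0,0,0],[0,0,-1],-0.3],[[0,0,0],[0,0,-1],-0.3],[[0,0,0],[0,0,-0.4],-0.3],[[0,0,0],[0,0,0],-0.3]]'; python3 look.py w8
```

```text
clock: 14.88
position: [0.4684, 0.2682, 0.148]
ee_rot: [-0.0, 0.996, 0.086, 0.0]
contact_force: [-0.2, -0.2, 0.6]
width: 0.0551
gripper_force: 0.0
TCP [0.4684 0.2682 0.148 ] yaw 9.8 tilt [ 0.  0. -1.] w 0.0554
red px 623 206 edge z 0.015 xy mm 491.7 13.2 size 26.7 14.3 long-axis deg -27.8 tool d mm [-20.5 255.2]
red px 318 186  z 0.015 xy mm 465.6 268.3 size 25.6 14.5 long-axis deg 9.8 tool d mm [-2.8 -0.6]
blue px 463 27 edge z 0.003 xy mm 612.8 184.2 size 83.0 38.4 long-axis deg -63.5 tool d mm [127.9 107.4]
yellow px 318 176  z 0.015 xy mm 473.0 269.6 size 56.1 29.3 long-axis deg 9.8 tool d mm [ 4.8 -0.6]
yellow px 460 10 edge z 0.015 xy mm 609.7 191.4 size 32.9 12.4 long-axis deg -79.3 tool d mm [126.2  99.8]
```

```bash
python3 -m handwheel '[[[-3,0,30],[0,0,0],-0.3],[[0,0,50],[0,0,0],-0.3],[[0,0,38],[0,0,0],-0.3],[[0,0,16],[0,0,0],-0.3],[[0,0,7],[0,0,0],-0.3],[[0,0,0],[0,0,0],-0.3],[[0,0,0],[0,0,0],0.7],[[0,0,0],[0,0,0],0.7],[[0,0,0],[0,0,0],0.7],[[0,0,0],[0,0,0],0.7]]' 50; python3 look.py w9
```

```text
clock: 16.18
position: [0.4654, 0.2676, 0.0085]
ee_rot: [-0.0, 0.996, 0.086, 0.001]
contact_force: [-0.2, 0.5, 7.5]
width: 0.0278
gripper_force: 49.9
TCP [0.4654 0.2676 0.0085] yaw 9.8 tilt [ 0.002  0.001 -1.   ] w 0.0284
red px 319 265  z 0.015 xy mm 465.0 267.3 size 26.8 14.8 long-axis deg 9.9 tool d mm [-0.5  0.2]
yellow px 319 244  z 0.015 xy mm 473.3 268.7 size 56.7 29.7 long-axis deg 9.8 tool d mm [7.9 0.3]
```

Gripped. Moving to the red box.

```bash
python3 -m handwheel '[[[0,0,-30],[0,0,0],0.7],[[0,0,-60],[0,0,0],0.7],[[0,0,-60],[0,0,0],0.7],[[6,40,0],[0,0,0],0.7],[[6,40,0],[0,0,0],0.7],[[6,40,0],[0,0,0],0.7],[[6,40,0],[0,0,0],0.7],[[6,40,0],[0,0,0],0.7],[[6,40,0],[0,0,0],0.7],[[6,40,0],[0,0,0],0.7],[[0,0,0],[0,0,1],0.7],[[0,0,0],[0,0,1],0.7],[[0,0,0],[0,0,0],0.7],[[0,0,0],[0,0,0],0.7]]' 60; python3 look.py w10
```

```text
clock: 17.98
position: [0.5536, -0.0014, 0.1572]
ee_rot: [0.0, 1.0, -0.018, -0.0]
contact_force: [-0.7, -0.3, -1.8]
width: 0.0278
gripper_force: 59.6
TCP [ 0.5536 -0.0014  0.1572] yaw -2.1 tilt [-0. -0. -1.] w 0.0275
red px 319 264  z 0.015 xy mm 476.2 0.9 size 54.9 30.8 long-axis deg -2.0 tool d mm [-77.5   0.4]
red px 314 85  z 0.003 xy mm 626.6 -0.4 size 88.0 87.7 long-axis deg 87.9 tool d mm [73.  -3.7]
green px 564 28  z 0.015 xy mm 663.1 -189.6 size 26.9 15.0 long-axis deg -11.1 tool d mm [116.2 184.1]
green px 558 45 edge z 0.003 xy mm 658.6 -192.7 size 78.9 68.3 long-axis deg 79.9 tool d mm [111.8 187.4]
blue px 623 384  z 0.015 xy mm 324.0 -309.2 size 26.7 14.5 long-axis deg 22.7 tool d mm [-218.4  315.8]
blue px 454 288  z 0.015 xy mm 445.0 -120.7 size 27.0 14.2 long-axis deg 43.0 tool d mm [-104.2  123.1]
blue px 66 88 edge z 0.003 xy mm 633.2 203.8 size 84.8 78.5 long-axis deg 26.8 tool d mm [  72.2 -207.9]
yellow px 319 244  z 0.015 xy mm 493.2 0.6 size 118.4 61.2 long-axis deg -2.2 tool d mm [-60.4   0.1]
yellow px 66 92  z 0.015 xy mm 633.7 196.5 size 55.9 33.1 long-axis deg 26.8 tool d mm [  72.9 -200.7]
yellow px 560 31 edge z 0.015 xy mm 662.6 -186.0 size 44.3 33.7 long-axis deg -10.4 tool d mm [115.6 180.6]
```

View pics/w10.png

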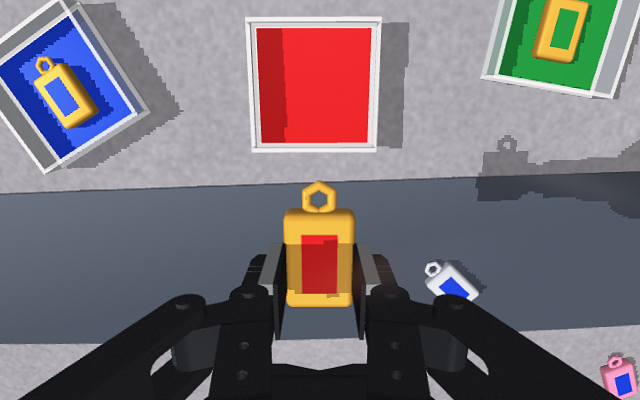

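The red box is at px (314,85), aligned with the gripper, and the other two pendants rest in their boxes. I'll shift (67, −4), lower by 149 and release.

```bash
python3 -m handwheel '[[[34,-2,0],[0,0,0],0.7],[[33,-2,20],[0,0,0],0.7],[[0,0,50],[0,0,0],0.7],[[0,0,40],[0,0,0],0.7],[[0,0,23],[0,0,0],0.7],[[0,0,9],[0,0,0],0.7],[[0,0,6],[0,0,0],0.7],[[0,0,0],[0,0,0],0.7],[[0,0,0],[0,0,0],0.1],[[0,0,0],[0,0,0],0.1],[[0,0,0],[0,0,0],0.1],[[0,0,-40],[0,0,0],0.1],[[0,0,-60],[0,0,0],0.0],[[-30,0,-50],[0,0,0],-0.3],[[-50,0,-60],[0,0,0],-0.3],[[0,0,-40],[0,0,0],-0.3],[[0,0,0],[0,0,0],-0.3],[[0,0,0],[0,0,0],-0.3]]' 40; python3 look.py w11
```

```text
clock: 20.27
position: [0.5505, 0.0026, 0.2469]
ee_rot: [0.0, 1.0, -0.019, -0.0]
contact_force: [0.5, -0.7, 0.3]
width: 0.0554
gripper_force: 0.0
TCP [0.5505 0.0026 0.2469] yaw -2.2 tilt [-0.001  0.    -1.   ] w 0.0556
red px 310 212  z 0.015 xy mm 491.9 14.7 size 26.1 13.9 long-axis deg -27.6 tool d mm [-59.   -9.9]
red px 319 84  z 0.003 xy mm 626.3 -0.3 size 87.6 86.7 long-axis deg 87.8 tool d mm [75.8  0.1]
green px 508 43 edge z 0.003 xy mm 666.4 -192.7 size 84.2 80.7 long-axis deg -10.7 tool d mm [123.1 190.8]
blue px 572 328  z 0.015 xy mm 323.4 -309.5 size 26.4 14.4 long-axis deg 23.2 tool d mm [-215.3  320.4]
blue px 430 246  z 0.015 xy mm 445.1 -120.3 size 26.6 13.8 long-axis deg 43.3 tool d mm [-100.7  126.8]
blue px 126 85  z 0.003 xy mm 633.2 201.9 size 85.3 81.1 long-axis deg 26.9 tool d mm [  75.2 -202.2]
yellow px 127 88  z 0.015 xy mm 633.5 197.3 size 55.4 31.4 long-axis deg 26.5 tool d mm [  75.7 -197.7]
yellow px 319 82  z 0.015 xy mm 628.7 -0.9 size 54.8 28.6 long-axis deg -2.2 tool d mm [78.2  0.6]
yellow px 507 34  z 0.015 xy mm 668.3 -187.5 size 56.0 32.4 long-axis deg -10.4 tool d mm [124.8 185.6]
```

View pics/w11.png

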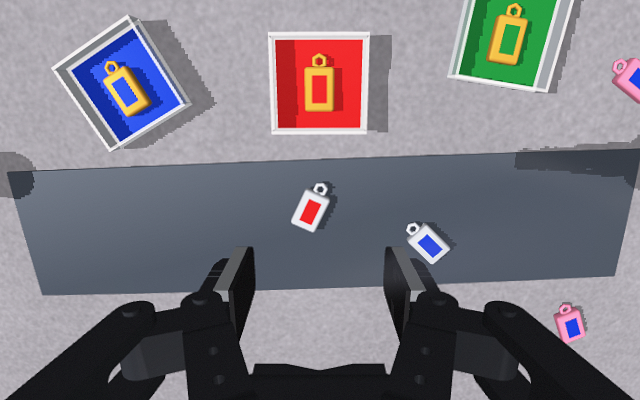

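All three brass pendants lie face up in their matching boxes at px (127,88), (319,82) and (507,34), and the silvers on the pad are unmoved. Handing in.

```bash
python3 -c "
from rig import manip; print(manip.sign_off())"
```

```text
the job is handed in; nothing more can be done
None
```

The three brass pendants are in the red, blue and green boxes that match their enamel, flat and face up, nothing else was touched, and the job was handed in at about 20 s on the robot's clock.

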